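# Swing the seed spout over the pink saucer and press the cap

## Robot

A 6-joint arm with a two-finger parallel gripper is mounted at the origin on the work surface. World frame = base frame: x ahead of the robot, y to its left, z up, the work surface at z = 0. Lengths are in mm, angles in degrees, forces in N, time in s.
With the tool pointing down it reaches from about 275 to 825 mm from the base axis. Payload 5.2 kg.
Tool frame: the origin (TCP) lies midway between the tips of the shut fingers; the grasp point (between the pads) lies 19 mm behind it; z points along the fingers, y is the direction in which the jaws open and shut (so a half turn about z gives the same grasp; the last joint's range is limited). The gripper opens to 93 mm and grips with 3 to 60 N. Pads are 15 mm wide; open, the fingers measure 128 mm over their backs; the gripper's body (75 mm by 188 mm) begins 65 mm behind the grasp point.
Start: joints at [-80.776, 14.817, 87.949, -0, 77.235, -11.62], TCP at [195.726, -514, 218.653] pointing down, gripper open.
Joint ranges: [-179.93, 179.93], [-52.35, 119.4], [10.71, 147.94], [-69.91, 249.91], [12.55, 155.21], [-178.61, 178.61]. Speed limits (degrees/s): [147.25, 147.25, 180, 180, 180, 180].

## Interface

Orientations are given as a 3x3 rotation matrix whose columns are the frame's x, y, z axes.
In Python, from workcell import arm gives the robot as it stands.
- The arm moves only by the tool drive_tool, never from a script. Its argument "motion" is a list of rows, each an object of numbers: "rx", "ry", "rz": the turn, a rotation vector about the tool's x, y, z in rad; "x", "y", "z": the shift along the tool's x, y, z in cm; "claw": the opening, from 0 (shut) to 1 (fully open). In form: [{"rx": .., "ry": .., "rz": .., "x": .., "y": .., "z": .., "claw": ..}, ...]. A call has 1 to 10 rows; each row is the pose to reach, as a shift and turn from the pose commanded when the call began, along the tool's axes at that moment; what a row does not reach only later rows make up. A row lasts 1/10 s, in which the tool goes at most 50 mm and 8.59 degrees, less where a joint would pass 70% of its speed; a pose out of reach is approached as far as the arm can. A call with a gripper value outside its range is refused whole. The fingers move at their own pace and stop on an object; "force" is the grip in N (left out, the last holds). Time passes only in rows, so rows that repeat a pose let the fingers close. It gives the time, the measured TCP pose, the force and the opening at its end, in the units of the state.
- arm.read_state(): the state, without advancing time (a new reading comes with each control period).
- arm.read_camera(name): name is "scene" or "top"; returns a dict with "pixels" (480x640x3 uint8, red, green, blue), "range_z" (480x640 float32, mm along the optical axis (not along the pixel's ray), 0 where there is no reading), "fov_y" (degrees; the focal length in pixels is half the picture's height over the tangent of half this angle, whatever the lens; pixels are square), "cx", "cy" (the principal point, pixels), "distortion" ([k1, k2, p1, p2, k3] as OpenCV has them; the pictures are not rectified), "position" and "attitude" of the camera in the world. Camera axes: x right, y up, looking along -z (the intrinsics and any distortion apply to the point x, -y, -z); pixel columns grow to the right and rows downward; lengths in mm; the calibration is good to about 2 mm. A picture is of the moment at which its call begins.
- arm.sign_off(): hands the job in, once; it reports no verdict.
Trained networks look in a picture, given as the dict that the camera call returned (one of the last four; its "shot" number tells which), for a name from the list of things; names that differ only in an ending like _2 or _b are one class to them, and where a whole thing is asked for, a point or a joint stands for the part that bears it (a point fixed in the world has none). Each returns a list of dicts, best first, with "score" (0 to 1); they miss things now and then, are a little off and sometimes report something else, mostly with a low value. They report only what shows in the picture. A call takes as long as a camera call.
- arm.look_for(picture, label): "position" ([column, row] in pixels, amid what is visible of it).
- arm.cut_out(picture, label): "pixels" (480x640 bool, what is visible of it) and "position" ([column, row] in pixels, amid what is visible of it).
The state is a dict: "clock": time; "joint_positions": joint angles; "qvel": joint speeds; "tau": joint torques, N m; "eef_pos": TCP position; "tcp_rot": TCP orientation; "wrist_force": force on the tool from outside, world axes, zero at the start; "moment": the same for the moment, N m; "gripper_width": finger opening in mm.
Only numpy, scipy, OpenCV 4.12 (cv2) and the standard library are available. Lean on these libraries where they do the work, as an engineer would, in place of code of your own. Each camera call takes 0.05 s, during which the arm holds its last target. There are 200 camera calls.

## Task

Try out the empty seed dispenser before filling it: with a fingertip, push the yellow paddle on its swivelling teal spout until the spout's mouth is over the middle of the pink saucer (as near as the swing brings it) and stays there, then press the orange spring cap on top fully down and let it come back up. Do not press the cap while the spout is anywhere else. Leave the three saucers, the branch and the bath house where they stand.

Things in the scene. Friction and masses are not known exactly. Their poses are not given: they have to be found in the camera images.
- dispenser: White plastic seed dispenser, fixed to the table. Round foot of 110 mm diameter, narrow column, clear round hopper of 66 mm diameter with a white lid of 72 mm diameter (lid top 142 mm above the table, central boss of 44 mm diameter up to 146 mm). Origin on its vertical axis at table height, z up; the spout turns about this axis. At spout joint 0 the spout points along this body's +x.
- spout (a joint): Angle (rad) of the teal swivelling spout about the dispenser's vertical axis; 0 = along the dispenser's own x axis, growing anticlockwise seen from above, stops at -1.9 and 1.9. It turns against light friction (about 0.08 Nm, near 0.7 N at the paddle) and stays where it is left. The spout is a 30 mm wide chute, 55 to 80 mm above the table, reaching from the axis out to its mouth.
- paddle_top (a point): Centre of the top edge of the yellow upright paddle on the spout, 118 mm from the dispenser's axis and 148 mm above the table. The paddle is a flat plate standing on the chute: 26 mm long along the spout (radially), 8 mm thick across it (in the direction of turning), and free to be pushed on either flat face between about 85 and 148 mm above the table. The point's x axis points outward along the spout, its y axis sideways in the direction of growing joint value.
- spout_mouth (a point): Centre of the mouth at the outer end of the spout, a downward nozzle of 22 mm diameter at the bottom, 145 mm from the dispenser's axis, in line with the paddle; the point lies 40 mm above the table.
- cap_top (a point): Centre of the top of the orange round spring cap on the dispenser's axis, 36 mm diameter, 166 mm above the table when up. It is pressed straight down.
- cap (a joint): Travel (m) of the orange cap: 0 up, 0.008 fully down at its stop. Its spring takes about 2 N to start and 6 N fully down, and brings it back up.
- pink_saucer: Loose pink ceramic saucer, round, 92 mm diameter, 18 mm high, 110 to 225 g; origin at the centre of its underside. It stands on the table in one of three places beside the dispenser, its centre about 145 mm (135 to 156 mm) from the dispenser's axis.
- white_saucer: Loose white ceramic saucer, of the same size and origin; to be left alone.
- blue_saucer: Loose blue ceramic saucer, of the same size and origin; to be left alone.
- branch: Loose natural branch perch lying on the table to the robot's right, about 175 mm long and 18 mm thick with two twigs; origin at its middle on the table, x along it. To be left alone.
- bath_house: Loose clear acrylic bird bath house with blue floor and roof and a hinged clear door, 150 x 130 mm and 148 mm high, on the table to the robot's left; origin at the centre of its underside. To be left alone.

How it is judged (in metres and radians):
On the way, in this order (a step that is already met when the one before it is completed fails the run):
1. the spout's mouth rests over the middle of the pink saucer (within 20 mm), the cap still up (horizontal distance between spout_mouth and pink_saucer below 0.02 m and velocity of joint spout between -0.05 and 0.05 rad/s and value of joint cap below 0.002 m), for 0.3 s.
2. the cap is pressed down (at least 6.5 of 8 mm) with the mouth over the pink saucer (horizontal distance between spout_mouth and pink_saucer below 0.02 m and value of joint cap above 0.0065 m), for 0.1 s.
At the end, for the whole second after the job is handed in: The spout's mouth is at rest within 20 mm (horizontally) of the centre of the pink saucer, the cap is up again (within 1.5 mm), and saucers (12 mm), branch and bath house (15 mm) are where they were (horizontal distance between spout_mouth and pink_saucer below 0.02 m and value of joint cap below 0.0015 m and velocity of joint spout between -0.05 and 0.05 rad/s and distance of each of pink_saucer, white_saucer, blue_saucer from where it was at the start of the episode below 0.012 m and distance of each of branch, bath_house from where it was at the start of the episode below 0.015 m); the robot touches nothing.
It fails at once if the cap is pressed (over 4 mm) while the mouth is not over the pink saucer (over 25 mm off its centre) (value of joint cap above 0.004 m and horizontal distance between spout_mouth and pink_saucer above 0.025 m).
It fails at once if a saucer is lifted, carried or pushed more than 12 mm (distance of any of pink_saucer, white_saucer, blue_saucer from where it was at the start of the episode above 0.012 m).
It fails at once if the branch or the bath house is moved more than 15 mm (distance of any of branch, bath_house from where it was at the start of the episode above 0.015 m).
It also fails if it takes over 51 s, if anything falls off the work surface, if the arm or the gripper's body presses on something with over 40 N, if the wrist force passes 120 N, or if a joint passes its speed limit or range.

## Working session

There is one attempt and no reset: what is moved stays moved. The work goes in short steps, Python scripts to look and compute and a tool call to move; the robot and the scene stay as the last step left them, time stands still between calls to the robot, and variables do not carry over. Pictures are saved under pics/ and viewed, about 8 in all and at most 12, crops included, and the job is handed in when it is done.

Besides the shell and the picture viewer there is one more tool, called as name([rows], argument=value, ...), one row to a line, values as JSON. drive_tool: Moves the arm, as the interface text tells. Its arguments: {"type":"object","properties":{"motion":{"type":"array"},"force":{"type":"number"}},"required":["motion"]}

```bash
mkdir -p pics
cat > h.py <<'E'
import numpy as np, cv2
from workcell import arm
def pts(p,mask):
    v,u=np.nonzero(mask&(p["range_z"]>0)); d=p["range_z"][v,u]
    f=240/np.tan(np.radians(p["fov_y"])/2); K=np.array([[f,0,p["cx"]],[0,f,p["cy"]],[0,0,1]])
    n=cv2.undistortPoints(np.c_[u,v].astype(np.float64)[:,None],K,np.array(p["distortion"],float))[:,0]
    c=np.c_[n[:,0]*d,-n[:,1]*d,-d]
    return c@np.array(p["attitude"]).T+np.array(p["position"])
E
python3 - <<'E'
from h import *
s=arm.read_state(); print({k:np.round(v,3).tolist() for k,v in s.items()})
for c in("top","scene"):
    p=arm.read_camera(c); cv2.imwrite(f"pics/{c}0.png",p["pixels"][:,:,::-1]); print(c,np.round(p["position"]))
    for l in("dispenser","spout","paddle_top","cap_top","pink_saucer","white_saucer","blue_saucer","branch","bath_house"):
        r=arm.cut_out(p,l)
        if r:
            P=pts(p,r[0]["pixels"]); print(l,round(r[0]["score"],2),np.round(r[0]["position"]),len(P),*( [np.round(np.median(P,0)),np.round(np.percentile(P,2,0)),np.round(np.percentile(P,98,0))] if len(P) else []))
E
```

```text
{'clock': 0.0, 'joint_positions': [-80.776, 14.858, 88.012, 0.002, 77.233, -11.616], 'qvel': [-0.084, -0.06, -0.024, -0.006, 0.019, -0.066], 'tau': [0.0, -43.731, -28.4, 0.072, 0.042, -0.0], 'eef_pos': [195.641, -513.444, 217.826], 'tcp_rot': [[0.935, 0.356, -0.0], [0.356, -0.935, 0.002], [0.0, -0.002, -1.0]], 'wrist_force': [0.289, 0.372, 0.033], 'moment': [0.005, 0.012, -0.038], 'gripper_width': 92.973}
top [ 194.  -14. 1688.]
dispenser 0.78 [347. 243.] 1781 [526. -45.  69.] [ 479. -102.    3.] [673.  -5. 169.]
spout 0.98 [350. 209.] 465 [630. -36.  67.] [578. -57.   1.] [685. -17. 150.]
paddle_top 0.75 [345. 206.] 418 [631. -36.  67.] [581. -55.  55.] [682. -17. 151.]
cap_top 0.51 [351. 240.] 137 [524. -54. 166.] [510. -68. 155.] [538. -39. 173.]
pink_saucer 0.86 [369. 205.] 746 [666. -92.  11.] [ 624. -130.   -1.] [704. -55.  24.]
white_saucer 0.82 [309. 213.] 812 [612.  69.  11.] [568.  28.  -2.] [651. 109.  24.]
blue_saucer 0.71 [395. 261.] 853 [ 512. -195.   11.] [ 470. -236.   -1.] [ 552. -154.   24.]
branch 0.75 [467. 285.] 552 [ 469. -390.   15.] [ 393. -419.    2.] [ 546. -365.   25.]
bath_house 0.66 [194. 190.] 4241 [606. 368. 147.] [527. 299.   3.] [700. 456. 156.]
scene [1326.   77. 1225.]
spout 0.55 [274. 287.] 767 [624. -36.  68.] [543. -78.  16.] [683. -19. 149.]
paddle_top 0.91 [274. 288.] 775 [623. -37.  68.] [541. -78.  15.] [683. -20. 149.]
cap_top 0.63 [270. 235.] 230 [533. -55. 165.] [507. -73. 146.] [546. -38. 171.]
pink_saucer 0.59 [253. 315.] 1022 [658. -94.  11.] [ 619. -133.    1.] [702. -53.  22.]
white_saucer 0.96 [319. 300.] 915 [603.  68.  11.] [568.  28.   2.] [646. 107.  21.]
blue_saucer 0.89 [217. 257.] 838 [ 503. -197.   11.] [ 463. -235.    0.] [ 552. -156.   22.]
branch 0.61 [148. 243.] 585 [ 480. -392.   15.] [ 398. -420.   -1.] [ 550. -367.   23.]
bath_house 0.8 [458. 290.] 5649 [655. 372. 147.] [538. 301.  11.] [706. 450. 152.]
```

Run:
```python
from h import *
from scipy.optimize import least_squares
for c in("top","scene"):
    p=arm.read_camera(c)
    out={}
    for l,zl,zh in(("cap_top",162,172),("pink_saucer",0,22),("spout",55,85),("spout",125,156)):
        r=arm.cut_out(p,l)
        P=pts(p,r[0]["pixels"]); P=P[(P[:,2]>zl)&(P[:,2]<zh)][:,:2].astype(np.float32)
        if l=="pink_saucer":
            H=cv2.convexHull(P)[:,0]
            f=least_squares(lambda q:np.hypot(*(H-q[:2]).T)-q[2],[665,-93,45],loss="soft_l1"); print(c,l,f.x,np.std(f.fun)); out[l]=f.x[:2]
        else:
            o=cv2.minEnclosingCircle(P); print(c,l,zl,o,np.mean(P,0),len(P)); out[l+str(zl)]=np.array(o[0]); 
            if zl==55: print(cv2.minAreaRect(P))
    a=out["cap_top162"]
    for k,v in out.items(): d=v-a; print(k,np.hypot(*d),np.degrees(np.arctan2(d[1],d[0])))
    cv2.imwrite(f"pics/{c}1.png",cv2.resize(p["pixels"][120:360,120:480,::-1] ,None,fx=2.2,fy=2.2,interpolation=cv2.INTER_CUBIC))
```

```text
top cap_top 162 ((526.3424072265625, -54.98652267456055), 17.91958236694336) [526.8871   -54.234295] 132
top pink_saucer [664.54818238 -90.81349763  45.10566408] 1.6967534556536694
top spout 55 ((589.88427734375, -43.78594970703125), 97.65077209472656) [619.6427   -37.613113] 380
((589.9566040039062, -44.173587799072266), (195.27218627929688, 32.55271530151367), 10.571603775024414)
top spout 125 ((643.9447631835938, -34.229286193847656), 13.741948127746582) [641.7977   -33.643578] 37
cap_top162 0.0 0.0
pink_saucer 142.7739766902805 -14.532842216311233
spout55 64.5214855128931 9.996875218742087
spout125 119.42016995868211 10.009812819602407
scene cap_top 162 ((528.9269409179688, -54.52949142456055), 18.368549346923828) [529.5383   -55.438374] 162
scene pink_saucer [663.6846152  -91.17228329  43.91454093] 1.3055334817589785
scene spout 55 ((612.636474609375, -51.32706832885742), 78.10034942626953) [613.61066  -40.941288] 622
((613.68408203125, -50.20370101928711), (147.1769561767578, 61.0135498046875), 3.640859842300415)
scene spout 125 ((646.3309326171875, -36.411224365234375), 13.078984260559082) [648.67535  -34.383114] 55
cap_top162 0.0 0.0
pink_saucer 139.6507249313128 -15.21185485811795
spout55 83.77076784007994 2.1908602845455527
spout125 118.7938082062499 8.772912285933009
```

View pics/top1.png

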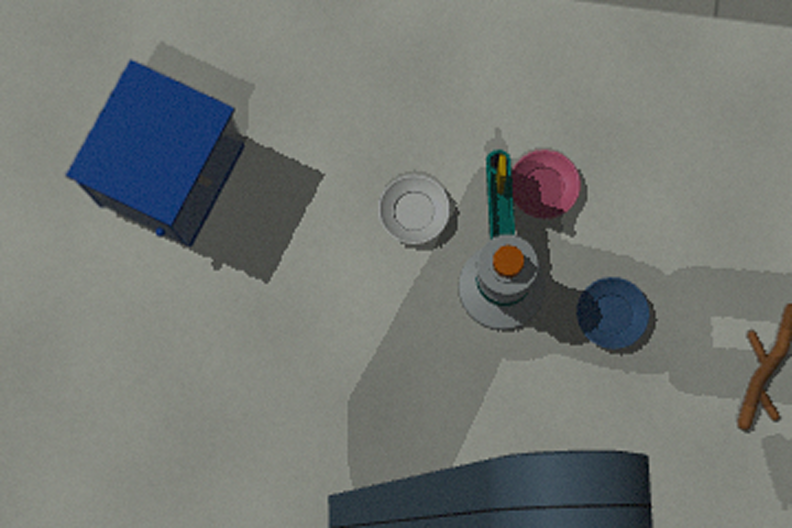

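View pics/scene1.png

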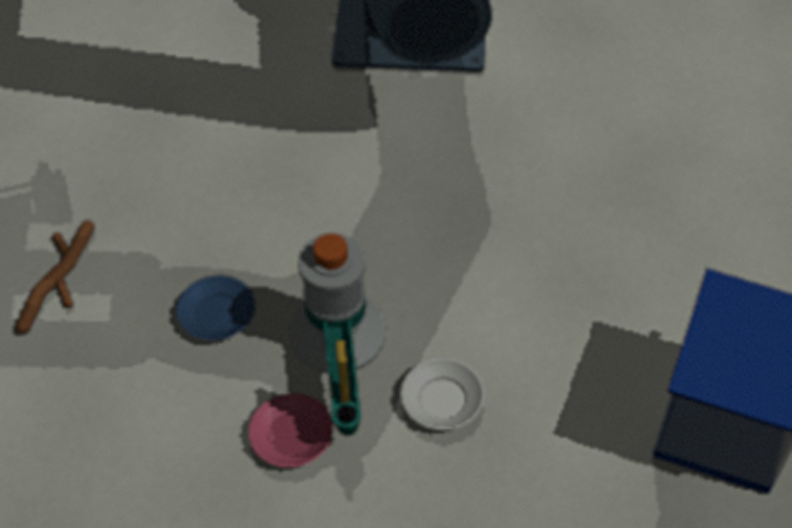

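The top view shows the dispenser axis (cap) at crop pixel (508,260). The spout points away from the robot between the white saucer (416,208) and the pink saucer (546,183). The spout sits at about +9.5° in world and the pink saucer at about -15°. I'll shut the gripper and go to the paddle's +y side.

drive_tool([
  {"x": 59.6,"y": -32.4,"rz": -1.154,"claw": 0},
  {"x": 59.6,"y": -32.4,"rz": -1.154,"claw": 0},
  {"x": 59.6,"y": -32.4,"rz": -1.154,"claw": 0},
  {"x": 59.6,"y": -32.4,"rz": -1.154,"claw": 0},
  {"x": 59.6,"y": -32.4,"rz": -1.154,"claw": 0},
  {"x": 59.6,"y": -32.4,"rz": -1.154,"claw": 0},
  {"x": 59.6,"y": -32.4,"rz": -1.154,"claw": 0},
  {"x": 59.6,"y": -32.4,"rz": -1.154,"claw": 0},
  {"x": 59.6,"y": -32.4,"rz": -1.154,"claw": 0},
  {"x": 59.6,"y": -32.4,"rz": -1.154,"claw": 0},
])

```text
invalid input at $.motion[0]: expected keys rx, ry, rz, x, y, z, claw
```

drive_tool([
  {"rx": 0,"ry": 0,"rz": -1.154,"x": 59.6,"y": -32.4,"z": 0,"claw": 0},
  {"rx": 0,"ry": 0,"rz": -1.154,"x": 59.6,"y": -32.4,"z": 0,"claw": 0},
  {"rx": 0,"ry": 0,"rz": -1.154,"x": 59.6,"y": -32.4,"z": 0,"claw": 0},
  {"rx": 0,"ry": 0,"rz": -1.154,"x": 59.6,"y": -32.4,"z": 0,"claw": 0},
  {"rx": 0,"ry": 0,"rz": -1.154,"x": 59.6,"y": -32.4,"z": 0,"claw": 0},
  {"rx": 0,"ry": 0,"rz": -1.154,"x": 59.6,"y": -32.4,"z": 0,"claw": 0},
  {"rx": 0,"ry": 0,"rz": -1.154,"x": 59.6,"y": -32.4,"z": 0,"claw": 0},
  {"rx": 0,"ry": 0,"rz": -1.154,"x": 59.6,"y": -32.4,"z": 0,"claw": 0},
  {"rx": 0,"ry": 0,"rz": -1.154,"x": 59.6,"y": -32.4,"z": 0,"claw": 0},
  {"rx": 0,"ry": 0,"rz": -1.154,"x": 59.6,"y": -32.4,"z": 0,"claw": 0},
])

```text
clock: 2.5
eef_pos: [522.4, -132.7, 218.9]
tcp_rot: [[0.053, 0.999, 0.001], [0.999, -0.053, -0.0], [-0.0, 0.001, -1.0]]
wrist_force: [-0.7, -1.2, 0.3]
gripper_width: 17.3
```

drive_tool([
  {"rx": 0,"ry": 0,"rz": 0,"x": 13.9,"y": 10.8,"z": 0,"claw": 0},
  {"rx": 0,"ry": 0,"rz": 0,"x": 13.9,"y": 10.8,"z": 0,"claw": 0},
  {"rx": 0,"ry": 0,"rz": 0,"x": 13.9,"y": 10.8,"z": 0,"claw": 0},
  {"rx": 0,"ry": 0,"rz": 0,"x": 13.9,"y": 10.8,"z": 0,"claw": 0},
  {"rx": 0,"ry": 0,"rz": 0,"x": 13.9,"y": 10.8,"z": 4,"claw": 0},
  {"rx": 0,"ry": 0,"rz": 0,"x": 13.9,"y": 10.8,"z": 8,"claw": 0},
  {"rx": 0,"ry": 0,"rz": 0,"x": 13.9,"y": 10.8,"z": 10.6,"claw": 0},
  {"rx": 0,"ry": 0,"rz": 0,"x": 13.9,"y": 10.8,"z": 10.6,"claw": 0},
  {"rx": 0,"ry": 0,"rz": 0,"x": 13.9,"y": 10.8,"z": 10.6,"claw": 0},
])

```text
clock: 3.4
eef_pos: [636.7, -1.5, 113.0]
tcp_rot: [[0.053, 0.999, -0.0], [0.999, -0.053, 0.0], [0.0, -0.0, -1.0]]
wrist_force: [0.9, 0.1, 0.7]
gripper_width: 0.6
```

drive_tool([
  {"rx": 0,"ry": 0,"rz": 0.06,"x": -1.5,"y": 0.4,"z": 0,"claw": 0},
  {"rx": 0,"ry": 0,"rz": 0.08,"x": -2.1,"y": 0.6,"z": 0,"claw": 0},
  {"rx": 0,"ry": 0,"rz": 0.1,"x": -2.7,"y": 0.7,"z": 0,"claw": 0},
  {"rx": 0,"ry": 0,"rz": 0.12,"x": -3.3,"y": 0.8,"z": 0,"claw": 0},
  {"rx": 0,"ry": 0,"rz": 0.14,"x": -3.9,"y": 0.9,"z": 0,"claw": 0},
  {"rx": 0,"ry": 0,"rz": 0.16,"x": -4.5,"y": 1.0,"z": 0,"claw": 0},
  {"rx": 0,"ry": 0,"rz": 0.18,"x": -5.1,"y": 1.1,"z": 0,"claw": 0},
  {"rx": 0,"ry": 0,"rz": 0.2,"x": -5.7,"y": 1.2,"z": 0,"claw": 0},
  {"rx": 0,"ry": 0,"rz": 0.2,"x": -6.2,"y": 1.2,"z": 0,"claw": 0},
  {"rx": 0,"ry": 0,"rz": 0.2,"x": -6.4,"y": 1.2,"z": 0,"claw": 0},
])

```text
clock: 4.4
eef_pos: [644.9, -66.6, 112.4]
tcp_rot: [[0.251, 0.968, -0.0], [0.968, -0.251, 0.0], [-0.0, -0.0, -1.0]]
wrist_force: [-0.3, 0.5, 0.3]
gripper_width: 0.3
```

```bash
cat > m.py <<'E'
import sys; from h import *
a=np.array([527,-54.8]); sc=np.array([664.3,-91.2])
for c in("top","scene"):
    p=arm.read_camera(c); cv2.imwrite(f"pics/{c}{sys.argv[1]}.png",cv2.resize(p["pixels"][180:300,220:420,::-1],None,fx=4,fy=4,interpolation=cv2.INTER_CUBIC) if c=="top" else cv2.resize(p["pixels"][200:350,170:370,::-1],None,fx=4,fy=4,interpolation=cv2.INTER_CUBIC))
    hsv=cv2.cvtColor(p["pixels"],cv2.COLOR_RGB2HSV)
    m=(cv2.inRange(hsv,(80,100,20),(97,255,255))>0)  # teal
    P=pts(p,m); P=P[(np.hypot(*(P[:,:2]-a).T)<175)&(P[:,2]>60)&(P[:,2]<86)]
    d=P[:,:2]-a; r=np.hypot(*d.T); k=r>50
    t=np.degrees(np.arctan2(d[k,1],d[k,0])); print(c,k.sum(),"teal angle",np.median(t),"mid",end=" ")
    (cx,cy),s,an=cv2.minAreaRect(P[k,:2].astype(np.float32)); print(np.round((cx,cy)),s,an, np.degrees(np.arctan2(cy-a[1],cx-a[0])))
E
python3 m.py 2
```

```text
top 9 teal angle -7.077463174031479 mid [637. -79.] (28.80240821838379, 7.416201114654541) 73.15971374511719 -12.390203395206186
scene 129 teal angle -8.76419999513137 mid [642. -76.] (28.387142181396484, 90.93175506591797) 68.72314453125 -10.363747920169468
```

drive_tool([
  {"rx": 0,"ry": 0,"rz": 0,"x": -0.3,"y": 0,"z": 0,"claw": 0},
  {"rx": 0,"ry": 0,"rz": 0,"x": -0.6,"y": 0,"z": 0,"claw": 0},
  {"rx": 0,"ry": 0,"rz": 0,"x": -0.7,"y": 0.1,"z": 0,"claw": 0},
  {"rx": 0,"ry": 0,"rz": 0,"x": -0.7,"y": 0.1,"z": 0,"claw": 0},
  {"rx": 0,"ry": 0,"rz": 0,"x": 1,"y": 0.1,"z": 0,"claw": 0},
  {"rx": 0,"ry": 0,"rz": 0,"x": 3,"y": 0.1,"z": 0,"claw": 0},
  {"rx": 0,"ry": 0,"rz": 0,"x": 7,"y": 0.1,"z": -3,"claw": 0},
  {"rx": 0,"ry": 0,"rz": 0,"x": 12,"y": 0,"z": -7,"claw": 0},
  {"rx": 0,"ry": 0,"rz": 0,"x": 17,"y": 0,"z": -10,"claw": 0},
  {"rx": 0,"ry": 0,"rz": 0,"x": 21,"y": 0,"z": -12,"claw": 0},
])

```text
clock: 5.5
eef_pos: [694.3, 125.7, 226.6]
tcp_rot: [[0.25, 0.968, 0.002], [0.968, -0.25, 0.0], [0.001, 0.002, -1.0]]
wrist_force: [0.7, -1.0, -0.5]
gripper_width: 0.5
```

```bash
python3 m.py 3
```

```text
top 240 teal angle -14.922285905152005 mid [628. -82.] (29.610332489013672, 108.74111938476562) 74.89237976074219 -15.109723416485366
scene 313 teal angle -12.792012348656545 mid [629. -83.] (29.441802978515625, 114.19971466064453) 75.13331604003906 -15.202166951975633
```

View pics/top3.png

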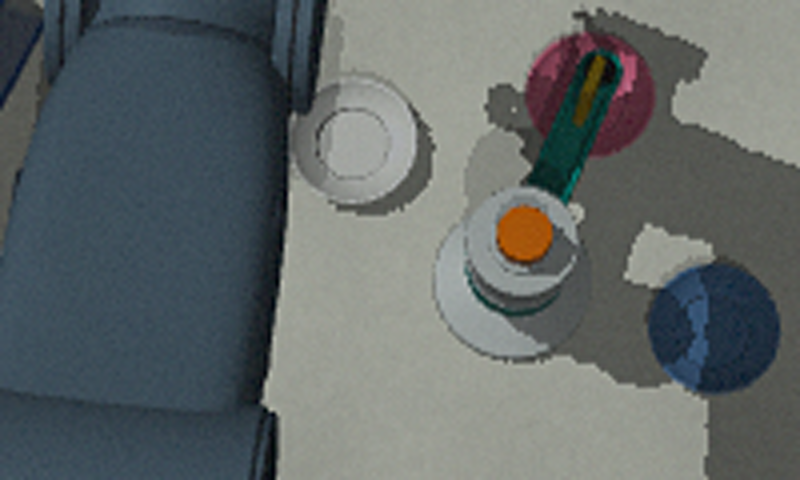

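View pics/scene3.png

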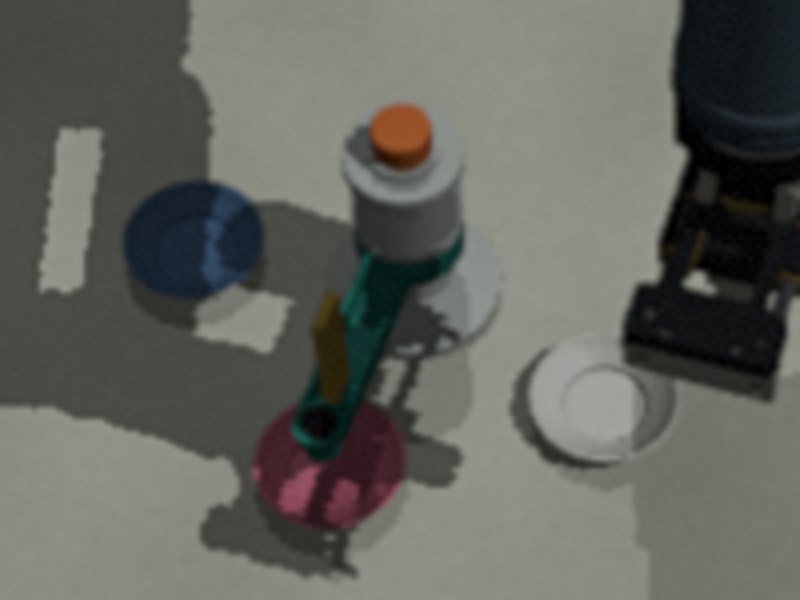

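The spout is now at -15.1° from both cameras, in line with the pink saucer, and nothing else has moved. Next I'll go over the cap.

Run:
```python
from h import *
s=arm.read_state(); R=np.array(s["tcp_rot"]); print(s["eef_pos"],R.T@(np.array([527,-54.8,190])-s["eef_pos"])/10)
```

```text
[696.07583811 130.57904804 229.23932967] [-22.12139871 -11.90334728   3.72445932]
```

drive_tool([
  {"rx": 0,"ry": 0,"rz": 0,"x": -22.1,"y": -11.9,"z": 0,"claw": 0},
  {"rx": 0,"ry": 0,"rz": 0,"x": -22.1,"y": -11.9,"z": 0,"claw": 0},
  {"rx": 0,"ry": 0,"rz": 0,"x": -22.1,"y": -11.9,"z": 0,"claw": 0},
  {"rx": 0,"ry": 0,"rz": 0,"x": -22.1,"y": -11.9,"z": 0,"claw": 0},
  {"rx": 0,"ry": 0,"rz": 0,"x": -22.1,"y": -11.9,"z": 0,"claw": 0},
  {"rx": 0,"ry": 0,"rz": 0,"x": -22.1,"y": -11.9,"z": 0,"claw": 0},
  {"rx": 0,"ry": 0,"rz": 0,"x": -22.1,"y": -11.9,"z": 2,"claw": 0},
  {"rx": 0,"ry": 0,"rz": 0,"x": -22.1,"y": -11.9,"z": 3.5,"claw": 0},
  {"rx": 0,"ry": 0,"rz": 0,"x": -22.1,"y": -11.9,"z": 3.5,"claw": 0},
  {"rx": 0,"ry": 0,"rz": 0,"x": -22.1,"y": -11.9,"z": 3.5,"claw": 0},
])

```text
clock: 6.6
eef_pos: [523.6, -60.6, 189.5]
tcp_rot: [[0.25, 0.968, -0.001], [0.968, -0.25, 0.0], [0.0, -0.001, -1.0]]
wrist_force: [-0.1, 0.3, 0.3]
gripper_width: 0.4
```

drive_tool([
  {"rx": 0,"ry": 0,"rz": 0,"x": 0.65,"y": 0.2,"z": 0,"claw": 0},
  {"rx": 0,"ry": 0,"rz": 0,"x": 0.65,"y": 0.2,"z": 0.8,"claw": 0},
  {"rx": 0,"ry": 0,"rz": 0,"x": 0.65,"y": 0.2,"z": 1.5,"claw": 0},
  {"rx": 0,"ry": 0,"rz": 0,"x": 0.65,"y": 0.2,"z": 2.0,"claw": 0},
  {"rx": 0,"ry": 0,"rz": 0,"x": 0.65,"y": 0.2,"z": 2.4,"claw": 0},
  {"rx": 0,"ry": 0,"rz": 0,"x": 0.65,"y": 0.2,"z": 2.6,"claw": 0},
  {"rx": 0,"ry": 0,"rz": 0,"x": 0.65,"y": 0.2,"z": 2.8,"claw": 0},
  {"rx": 0,"ry": 0,"rz": 0,"x": 0.65,"y": 0.2,"z": 2.8,"claw": 0},
])

```text
clock: 7.4
eef_pos: [526.7, -55.3, 161.7]
tcp_rot: [[0.25, 0.968, -0.0], [0.968, -0.25, 0.0], [0.0, -0.0, -1.0]]
wrist_force: [-3.2, 0.9, 3.5]
gripper_width: 0.2
```

drive_tool([
  {"rx": 0,"ry": 0,"rz": 0,"x": 0,"y": 0,"z": 0.2,"claw": 0},
  {"rx": 0,"ry": 0,"rz": 0,"x": 0,"y": 0,"z": 0.35,"claw": 0},
  {"rx": 0,"ry": 0,"rz": 0,"x": 0,"y": 0,"z": 0.45,"claw": 0},
  {"rx": 0,"ry": 0,"rz": 0,"x": 0,"y": 0,"z": 0.45,"claw": 0},
  {"rx": 0,"ry": 0,"rz": 0,"x": 0,"y": 0,"z": 0.45,"claw": 0},
])

```text
clock: 7.9
eef_pos: [526.9, -55.4, 158.2]
tcp_rot: [[0.25, 0.968, 0.001], [0.968, -0.25, -0.0], [-0.0, 0.001, -1.0]]
wrist_force: [-4.3, 1.2, 12.1]
gripper_width: 0.2
```

12 N at z = 158 mm is well above the 6 N spring, so the cap is on its stop. I'll hold briefly, then lift off.

drive_tool([
  {"rx": 0,"ry": 0,"rz": 0,"x": 0,"y": 0,"z": 0.05,"claw": 0},
  {"rx": 0,"ry": 0,"rz": 0,"x": 0,"y": 0,"z": 0.05,"claw": 0},
  {"rx": 0,"ry": 0,"rz": 0,"x": 0,"y": 0,"z": -0.4,"claw": 0},
  {"rx": 0,"ry": 0,"rz": 0,"x": 0,"y": 0,"z": -1.0,"claw": 0},
  {"rx": 0,"ry": 0,"rz": 0,"x": 0,"y": 0,"z": -3.0,"claw": 0},
  {"rx": 0,"ry": 0,"rz": 0,"x": 0,"y": 0,"z": -7.0,"claw": 0},
  {"rx": 0,"ry": 0,"rz": 0,"x": 5,"y": 0,"z": -9.0,"claw": 0},
  {"rx": 0,"ry": 0,"rz": 0,"x": 10,"y": 0,"z": -9.0,"claw": 0},
  {"rx": 0,"ry": 0,"rz": 0,"x": 15,"y": 0,"z": -9.0,"claw": 0},
  {"rx": 0,"ry": 0,"rz": 0,"x": 19,"y": 0,"z": -9.0,"claw": 0},
])

```text
clock: 8.9
eef_pos: [575.5, 130.5, 247.3]
tcp_rot: [[0.25, 0.968, 0.002], [0.968, -0.25, 0.0], [0.001, 0.002, -1.0]]
wrist_force: [1.0, -1.1, 0.7]
gripper_width: 0.2
```

```bash
python3 m.py 4
python3 - <<'E'
from h import *
p=arm.read_camera("scene"); P=pts(p,arm.cut_out(p,"cap_top")[0]["pixels"]); print("cap z",np.percentile(P[:,2],[50,75,90]))
for l in("pink_saucer","white_saucer","blue_saucer","branch"):
    r=arm.cut_out(p,l)
    if r: P=pts(p,r[0]["pixels"]); print(l,np.round(np.percentile(P,2,0)),np.round(np.percentile(P,98,0)))
s=arm.read_state(); print(s["eef_pos"],s["wrist_force"],s["clock"],abs(s["qvel"]).max())
E
```

```text
top 243 teal angle -15.234533175699955 mid [629. -82.] (29.685171127319336, 110.6096420288086) 74.6905517578125 -15.147566831479038
scene 319 teal angle -13.311581422526483 mid [628. -83.] (30.25504493713379, 113.22532653808594) 74.84893798828125 -15.493673299564518
cap z [165.6210344  167.51843483 169.27670553]
pink_saucer [ 632. -131.    2.] [704. -51.  21.]
white_saucer [568.  26.   1.] [648. 107.  21.]
blue_saucer [ 471. -235.    1.] [ 549. -156.   21.]
branch [ 399. -419.   -1.] [ 544. -367.   23.]
[574.59063505 127.09661586 247.03483163] [ 0.69672653 -0.5647577  -0.64445065] 9.3 0.2756692251864071
```

View pics/scene4.png

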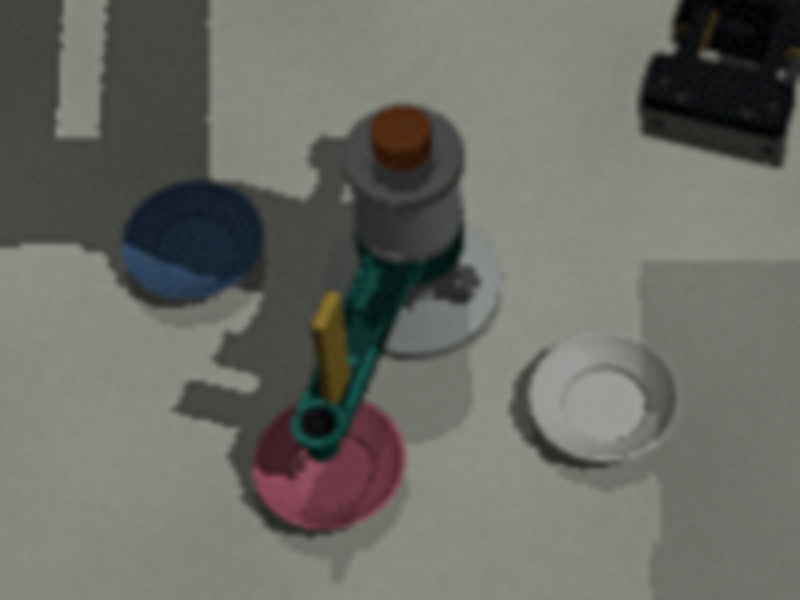

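The spout mouth at (318,425) is over the pink saucer, and the parallax of its height accounts for the offset in the picture. The cap at (400,135) is back up, and nothing has been disturbed. Handing in.

```bash
python3 -c "
from workcell import arm
print(arm.sign_off())"
```

```text
the job is handed in; nothing more can be done
None
```

I pushed the paddle with the shut fingertips until the spout pointed at the pink saucer, then pressed the orange cap down and let it come back up. The job is handed in at about 9 s of the 51 s allowed. No verdict was reported.

- **Spout:** it went from about +9.5° to about -15.1°. The saucer's centre is at about -15°, 140–143 mm from the dispenser's axis, so I put the mouth within roughly 5 mm of it. After the press the top camera read -15.1° and the scene camera -15.5°. A second angle measure from the scene camera, the median of the visible teal pixels, read about -13°. I discounted it because that camera sees the chute from one side.
- **Cap:** at the bottom of the press the fingertips were at z = 158 mm with 12 N, so it was on its stop. Afterwards its top measured about 166 mm, fully up.
- **Surroundings:** the three saucers and the branch were in their starting places to within a few millimetres of measurement noise. Part of the pink saucer is hidden under the spout, so its outline is less certain. I did not measure the bath house again, but the arm never went close to it.
- **Robot:** the arm was clear of everything at hand-in, with wrist force near zero.

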